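Hang a second grinding wheel on an occupied pegboard hook

TASK

Take the white grinding wheel out of the wooden stand and hang it by its bore on the pegboard hook that already carries the small brown wheel, then slide both right back, the small wheel against the board and the white one against it, and let go. The end of the hook has been knocked out of line, so feel the wheel on. The stones are brittle, so never knock them or press hard against the hook or the other wheel, lower the wheel on to the hook rather than drop it, keep the small wheel on the hook all the while, and leave the grey wheel, the jar and the red can where they are.

Things in the scene. Friction and masses are not known exactly. Their poses are not given: they have to be found in the camera images.
- white_wheel: The wheel to hang: white stone, blue paper disc on each face, 150 mm in diameter, 20 mm thick, plain 13 mm bore, about 0.7 kg. Origin at its centre, x along the bore. Stands on edge in either slot of the stand, centre 86 mm above the bench. Grip it from above across the thickness: fingertips 20 mm below its top stay clear of the bore and of the small wheel.
- small_wheel: Brown stone disc, green paper disc on each face, 100 mm in diameter, 20 mm thick, 13 mm bore, about 0.34 kg, origin at its centre, x along the bore. It hangs loose on the straight part of the hook, its back 4 to 18 mm off the board, and slides along the wire when pushed with a few newtons.
- hook: Dark hook of stiff 5 mm round wire in the pegboard. Origin: on the wire's axis where it leaves the board's face; its -x axis points straight out from the board, z up. The first 40 mm of wire runs level and straight out along -x. A hung wheel's centre rests 4 mm below the wire's axis.
- hook_bend (a point): Point on the wire's axis 40 mm out, where it was knocked sideways. From here a level 50 mm length leaves the straight line by up to 0.45 rad to either side, another amount each time that no reading gives (look or feel). Then the last 6 mm turns up, its axis rising 4 mm, ending in a round tip. A bore passes level over the tip with its centre 0 to 4 mm above the wire's axis, best 2 mm.
- board: White pegboard panel in a wooden frame standing on the bench, fixed, 420 mm wide, 203 mm high (38 mm above the hook). Origin: foot of its front face, in the middle; it faces along its own -x. The hook stands up to 40 mm to either side of the middle.
- stand: Wooden stand, fixed, 210 by 170 mm, origin at the centre of its underside. Two slots, open at the top, 22 mm wide, 90 mm apart along its x axis (at x = -45 and +45 mm), run along its y axis; their side rails reach 36 mm above the bench. A wheel in a slot has its bore along the stand's x.
- grey_wheel: Grey stone wheel with a red paper disc, 150 mm in diameter, 20 mm thick, standing in the other slot. It stays. Origin at its centre.
- screw_jar: Glass jar with a brass lid, 60 mm across, 70 mm high; leave it. Origin under its centre.
- oil_can: Red can, 54 mm across, 110 mm high; leave it. Origin under its centre.
Not all that is in view belongs to the job. There is more than one size of the small_wheel; the job needs the middle-sized. Leave any turquoise look-alike of the white_wheel alone.

How it is judged:
By the outcome, as a careful person would: the job done as asked, in the order asked, and still so for the second after the job is handed in, with the robot touching nothing.
It also fails if it takes over 67 s, if anything falls off the work surface, if the arm or the gripper's body presses on something with over 40 N, if the wrist force passes 120 N, or if a joint passes its speed limit or range.

ROBOT

A 6-joint arm with a two-finger parallel gripper is mounted at the origin on the work surface. World frame = base frame: x ahead of the robot, y to its left, z up, the work surface at z = 0. Lengths are in mm, angles in rad, forces in N, time in s.
With the tool pointing down it reaches from about 350 to 975 mm from the base axis. Payload 17.4 kg.
Tool frame: the origin (TCP) lies at the very end of the fingers, on their centre line; the grasp point (between the pads) lies 19 mm behind it; z points along the fingers, y is the line along which they close (so a half turn about z gives the same grasp; the last joint's range is limited). The gripper opens to 85 mm and grips with 20 to 120 N. Pads are 22 mm wide; open, the fingers measure 114 mm over their backs; the gripper's body (76 mm by 85 mm) begins 54 mm behind the grasp point. The pads swing forward as they close: fully open they stand 13 mm farther back than shut.
Start: joints at [-1.364, 0.116, 1.442, -0, 1.584, -0.038], TCP at [163.585, -654.884, 231.303] pointing down, gripper open.
Joint ranges: [-2.83, 2.83], [-0.83, 2.19], [0.07, 2.5], [-1.14, 4.28], [0.01, 3], [-2.97, 2.97]. Speed limits (rad/s): [1.89, 1.89, 2.22, 3.14, 3.14, 3.14].

INTERFACE

Orientations are given as a unit quaternion [w, x, y, z].
In Python, from cell import r, effector, kin, telemetry, read_camera, camera_model, ticket gives the robot as it stands. Calls block until the motion is done:
- r.move_to(position, orientation): joint-space move of the TCP to a pose.
- r.move_straight(position, ori=None, max_speed=150, guard=None): straight line of the TCP; ori=None keeps the orientation; max_speed is the mean speed in mm/s. With guard (N) it stops when the force on the tool has changed by that much, and returns True; else False.
- r.move_joints(angles): joint-space move.
- effector.set_gripper(opening, effort=None): finger opening in mm; effort is the grip in N (None keeps the last); returns when the fingers have stopped.
- r.pause(seconds).
- kin.inverse_kinematics(position, orientation): joint angles nearest the present ones, or None.
- telemetry.sense(): the state.
- read_camera(name): name is "side" or "top"; returns the picture (384x512x3 uint8, red, green, blue); there is no depth.
- camera_model(name): a dict with "fx", "fy", "cx", "cy" (pixels), "dist_coeffs" ([k1, k2, p1, p2, k3] as OpenCV has them; the pictures are not rectified), "pose" (4x4, takes a point from camera to world coordinates). Camera axes: x right, y down, z forward; pixel columns grow to the right and rows downward; lengths in mm; the calibration is good to about 2 mm. A picture is of the moment at which its call begins. camera_model takes no time and is no camera call.
A pose or a line that the arm cannot do raises r.PlanningError and nothing moves.
- ticket.sign_off(): hands the job in; it is judged then, once.
The state is a dict: "time_s": time; "joints": joint angles; "joint_velocities": joint speeds; "effort": joint torques, N m; "position": TCP position; "tcp_rot": TCP orientation; "wrist_force": force on the tool from outside, world axes, zero at the start; "torque": the same for the moment, N m; "grip_width": finger opening in mm; "finger_force": force on a finger pad.
Only numpy, scipy, OpenCV 4.12 (cv2) and the standard library are available. Lean on these libraries where they do the work, as an engineer would, in place of code of your own. Each camera call takes 0.05 s, during which the arm holds its last target. There are 200 camera calls.

## Working session

There is one attempt and no reset: what is moved stays moved. The work goes in short steps, each a Python script; the robot and the scene stay as the last script left them, time stands still between calls to the robot, and variables do not carry over. Pictures are saved under pics/ and viewed, at most 10 in all, crops included, and the job is handed in when it is done.

```bash
mkdir -p pics; ls
python3 - <<'E'
from cell import *
import cv2,numpy as np
for n in("side","top"):
    im=read_camera(n);cv2.imwrite(f"pics/{n}0.png",cv2.resize(im[:,:,::-1],(800,600),interpolation=cv2.INTER_CUBIC))
    m=camera_model(n);print(n,m['fx'],m['cx'],m['cy'],m['dist_coeffs'],np.round(m['pose'],3).tolist())
s=telemetry.sense();print(s['time_s'],s['tcp_rot'],s['wrist_force'])
E
```

```text
pics
side 350.9518560912764 257.3783414033334 186.12195743458395 [-0.03597086  0.          0.          0.          0.        ] [[-0.98, -0.156, 0.121, 461.777], [-0.197, 0.711, -0.675, 591.213], [0.019, -0.685, -0.728, 873.267], [0.0, 0.0, 0.0, 1.0]]
top 494.3904125315524 257.10507609257985 190.30956207450285 [-0.10482766  0.          0.          0.          0.        ] [[0.048, -0.976, 0.212, 290.32], [-0.999, -0.045, 0.017, -104.402], [-0.007, -0.213, -0.977, 1454.31], [0.0, 0.0, 0.0, 1.0]]
0.1 [-4.97047180e-04  9.92517084e-01  1.22104827e-01 -4.23423522e-05] [-0.45391271 -0.02508946 -0.39370717]
```

View pics/side0.png

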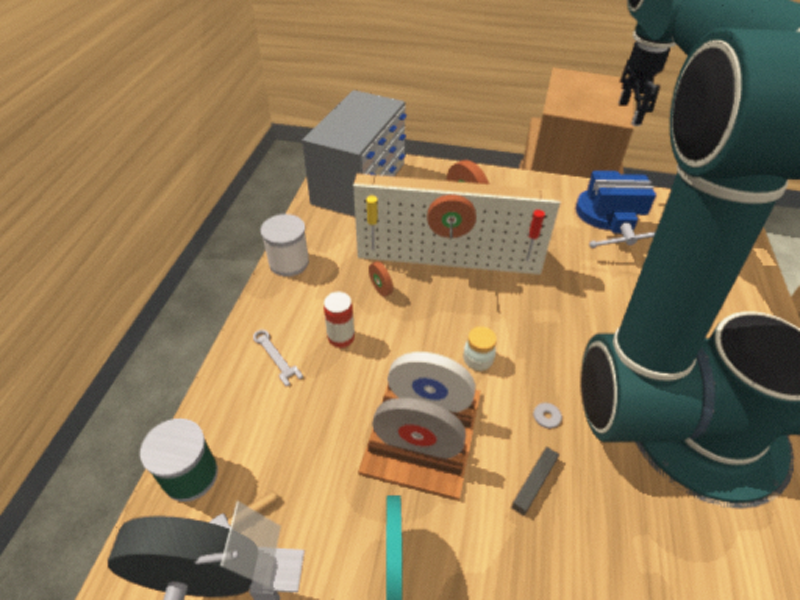

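View pics/top0.png

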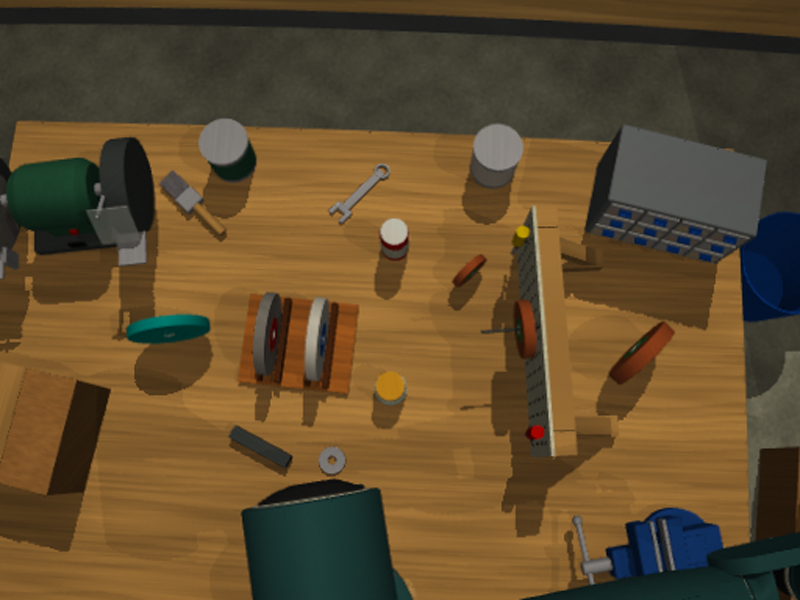

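White wheel candidates are white with a blue disc (side 430,385; top 316,340), grey with a red disc (side 418,430) and turquoise (side 394,548). I choose the white one. The small wheel on the hook is at side (452,216) and top (525,330). The look-alikes are the smaller one at side (380,280) and the larger one behind the board at side (467,175).

```bash
cat > h.py <<'E'
from cell import *
import cv2,numpy as np
def crop(n,x0,y0,w,h,k,im=None):
    im=read_camera(n) if im is None else im
    c=cv2.resize(im[y0:y0+h,x0:x0+w,::-1],None,fx=k,fy=k,interpolation=cv2.INTER_CUBIC)
    for i in range(0,w,10): cv2.line(c,(i*k,0),(i*k,4 if i%50 else 10),(0,255,255),1);
    for i in range(0,h,10): cv2.line(c,(0,i*k),(4 if i%50 else 10,i*k),(0,255,255),1)
    for i in range(0,w,20): cv2.putText(c,str(x0+i),(i*k,20),0,.35,(0,255,255),1)
    for i in range(0,h,20): cv2.putText(c,str(y0+i),(8,i*k+4),0,.35,(0,255,255),1)
    return c
def ray(n,uv):
    m=camera_model(n);K=np.array([[m['fx'],0,m['cx']],[0,m['fy'],m['cy']],[0,0,1]])
    p=cv2.undistortPoints(np.array([[uv]],float),K,np.array(m['dist_coeffs']))[0,0]
    T=np.array(m['pose']);return T[:3,3],T[:3,:3]@np.r_[p,1]
def atz(n,uv,z):
    o,d=ray(n,uv);return o+d*(z-o[2])/d[2]
def tri(a,b):
    o1,d1=ray("side",a);o2,d2=ray("top",b);t=np.linalg.lstsq(np.c_[d1,-d2],o2-o1,rcond=None)[0]
    p,q=o1+t[0]*d1,o2+t[1]*d2;return (p+q)/2,np.linalg.norm(p-q)
def proj(n,P):
    m=camera_model(n);K=np.array([[m['fx'],0,m['cx']],[0,m['fy'],m['cy']],[0,0,1]])
    T=np.linalg.inv(np.array(m['pose']));r=cv2.Rodrigues(T[:3,:3])[0]
    return cv2.projectPoints(np.array(P,float).reshape(-1,1,3),r,T[:3,3],K,np.array(m['dist_coeffs']))[0][:,0]
E
python3 - <<'E'
from h import *
s=read_camera("side");t=read_camera("top")
a=crop("side",225,112,135,66,5,s);b=crop("top",295,125,80,170,3,t)
b=crop("top",300,185,66,50,8,t);
c=np.zeros((600,800,3),np.uint8);a=crop("side",225,110,135,40,5,s);
a=crop("side",222,108,140,72,5,s)[:,:700]
c=np.zeros((600,760,3),np.uint8);c[:360,:700]=a
b=crop("top",300,195,66,30,8,t);c[360:600,:528]=b;cv2.imwrite("pics/hook.png",c)
c=np.zeros((600,800,3),np.uint8)
a=crop("side",225,218,90,100,6,s);c[:600,:400]=a[:,:400] if 0 else crop("side",230,218,80,100,5,s)[:500].copy() if 0 else 0
a=crop("side",228,220,80,100,5,s);c[:500,:400]=a
b=crop("top",150,180,80,80,5,t);c[:400,400:]=b
cv2.imwrite("pics/stand.png",c)
E
```

```text
(no output)
```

View pics/hook.png

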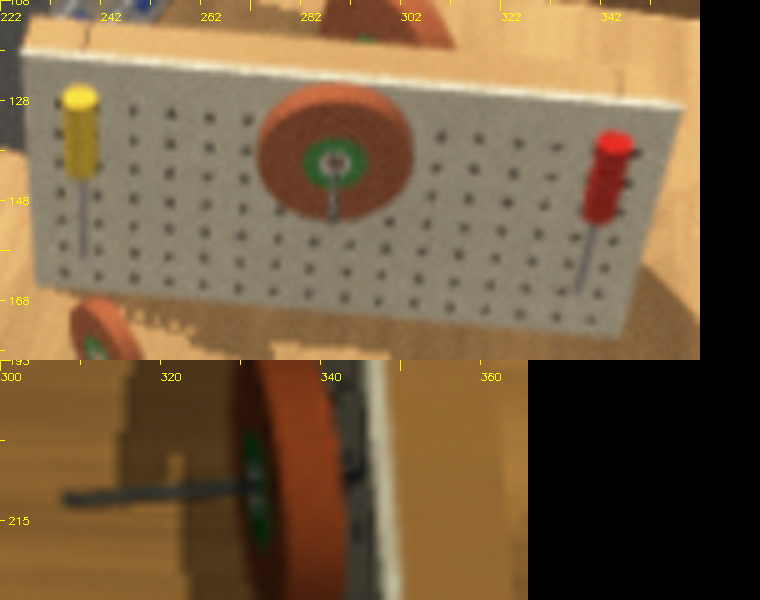

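View pics/stand.png

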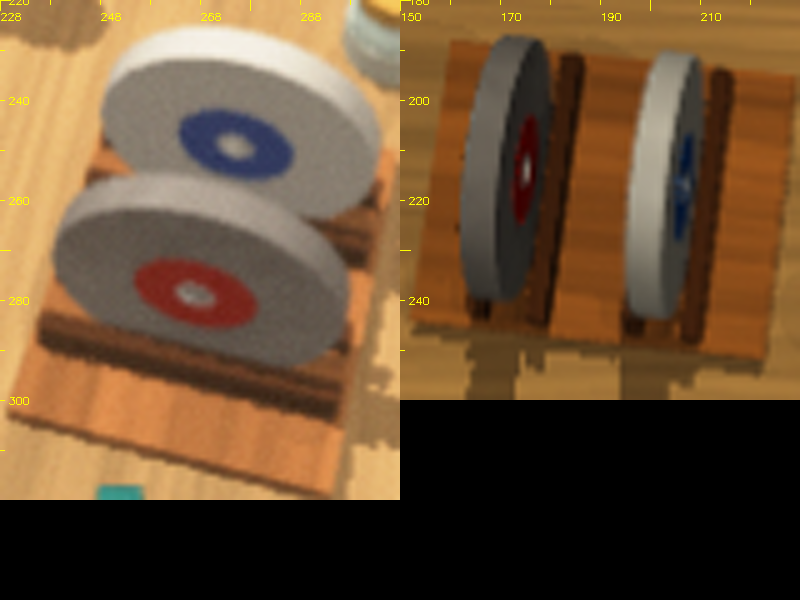

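Run:
```python
from h import *
np.set_printoptions(precision=1,suppress=True)
A=lambda p,q:(q-p, np.linalg.norm(q-p), np.arctan2(*(q-p)[1::-1]))
for n,l,rr,z in (("side",(226.4,119),(358.4,129.5),203),("top",(340.8,133.5),(351.5,291.5),203)):
    p,q=atz(n,l,z),atz(n,rr,z);print("board",n,p,q,A(p,q))
print("top strip",atz("top",(345.7,195),203),atz("top",(348.7,225),203))
print("wire wheel/tip side",atz("side",(289.2,140.6),165),atz("side",(288.6,152.4),169))
print("wire top",atz("top",(332.2,210.4),165),atz("top",(307.9,212.4),169))
print("tri tip",tri((288.6,152.2),(308.2,212.3)))
a=atz("side",(275,249.4),86);b=atz("top",(206.8,217.4),86);print("white",a,b,A(a,b),(a+b)/2)
c=[atz("top",u,8) for u in((160.4,188),(152.4,244.4),(223,251.6),(229.4,195))]
for i in range(4):print("stand",c[i],A(c[i],c[(i+1)%4]))
a=atz("side",(267,278.5),86);b=atz("top",(175.5,214),86);print("grey",a,b)
# small wheel rim extremes: side view disc centre
print("small front bore side",atz("side",(289,140.5),161))
for n,u,z in (("side",(300,226),70),("top",(390/1.5625,388/1.5625),70)):print(n,atz(n,u,z))
```

```text
board side [ 728.4 -298.1  203. ] [ 312.  -337.1  203. ] (array([-416.4,  -39. ,    0. ]), np.float64(418.190763974027), np.float64(-3.0481027175134883))
board top [ 727.5 -298.5  203. ] [ 314.9 -330.9  203. ] (array([-412.5,  -32.3,    0. ]), np.float64(413.7851935200929), np.float64(-3.0633423147101513))
top strip [ 560.5 -312.9  203. ] [ 482.4 -321.5  203. ]
wire wheel/tip side [ 520.3 -281.4  165. ] [ 514.2 -220.1  169. ]
wire top [ 525.3 -283.8  165. ] [ 516.3 -219.1  169. ]
tri tip (array([ 515.3, -219.6,  170.5]), np.float64(2.159463155989889))
white [502.5  76.4  86. ] [503.5  56.2  86. ] (array([  0.9, -20.2,   0. ]), np.float64(20.201222689423172), np.float64(-1.5250747211965756)) [503.   66.3  86. ]
stand [598.2 211.7   8. ] (array([-170.8,    8.9,    0. ]), np.float64(171.03415166438506), np.float64(3.0897016939447117))
stand [427.4 220.6   8. ] (array([ -10.5, -209.5,    0. ]), np.float64(209.7861438198722), np.float64(-1.621036794167861))
stand [416.9  11.1   8. ] (array([169.6,  -8.7,   0. ]), np.float64(169.7989480108611), np.float64(-0.051428859326390415))
stand [586.5   2.4   8. ] (array([ 11.8, 209.4,   0. ]), np.float64(209.70927814601504), np.float64(1.5146662881685993))
grey [508.1 164.3  86. ] [508.8 145.2  86. ]
small front bore side [ 521.4 -286.7  161. ]
side [446.3 -26.4  70. ]
top [424.2 -67.7  70. ]
```

Measurements check out: stand 210×170, board 418 long, white face-to-face 20 mm. The white wheel centre is (503.5,66.4). The tip is at about (515.3,-219.6,170), and the bend angle looks small, about -0.03. Next, the pick.

```bash
cat >> h.py <<'E'
def q(a): return [0,np.cos(a/2),np.sin(a/2),0]
def S(tag=""):
    s=telemetry.sense();print(tag,round(s['time_s'],1),np.round(s['position'],1),"F",np.round(s['wrist_force'],1),"T",np.round(s['torque'],2),"w",round(s['grip_width'],1),"ff",np.round(s['finger_force'],1));return s
E
python3 - <<'E'
from h import *
print(atz("top",(252.8,145),110),atz("top",(300,173),30))
effector.set_gripper(50,20)
r.move_to([503.5,66.4,230],q(-.0526));S("above")
print(r.move_straight([503.5,66.4,141],max_speed=90,guard=6));S("down")
effector.set_gripper(0,20);S("grip20")
E
```

```text
[713.56659403 -62.91909677 110.        ] [ 658.37756905 -204.92850333   30.        ]
above 3.5 [503.6  65.9 230. ] F [-0.3 -0.2 -0.2] T [-0.02 -0.01 -0.01] w 49.6 ff 0.0
False
down 4.6 [503.8  66.4 141.6] F [-0.1 -0.5 -0.8] T [ 0.03  0.01 -0.05] w 49.8 ff 0.0
grip20 5.0 [503.7  66.4 141.4] F [ 0.9 -0.2  4.7] T [-0.08  0.04 -0.06] w 19.6 ff 22.3
```

Run:
```python
from h import *
effector.set_gripper(0,60);S("grip")
print(r.move_straight([503.5,66.4,262],max_speed=90));S("lift")
r.move_straight([511.5,-175,262],q(.087),max_speed=120);S("carry")
r.move_straight([511.5,-175,222.4],max_speed=80);r.pause(.3);S("low")
s=read_camera("side");t=read_camera("top")
c=np.zeros((600,800,3),np.uint8)
a=crop("side",235,110,100,75,8,s)[:,:800];b=crop("top",270,185,80,50,10,t)
cv2.imwrite("pics/s1.png",a);cv2.imwrite("pics/t1.png",b)
```

```text
grip 5.2 [503.8  66.4 141.6] F [-0.5 -1.3  6.4] T [-0.17  0.17 -0.02] w 18.8 ff 59.3
False
lift 6.7 [503.4  66.4 261.4] F [ 1.   0.8 -6.7] T [ 0.01 -0.03  0.03] w 18.4 ff 58.7
carry 8.8 [ 511.5 -174.7  262. ] F [-0.6 -0.5 -6. ] T [-0.   -0.02 -0.01] w 18.7 ff 58.8
low 9.8 [ 511.6 -175.   222.8] F [-0.2 -0.4 -6.2] T [-0.04 -0.03  0.07] w 18.9 ff 58.8
```

View pics/s1.png

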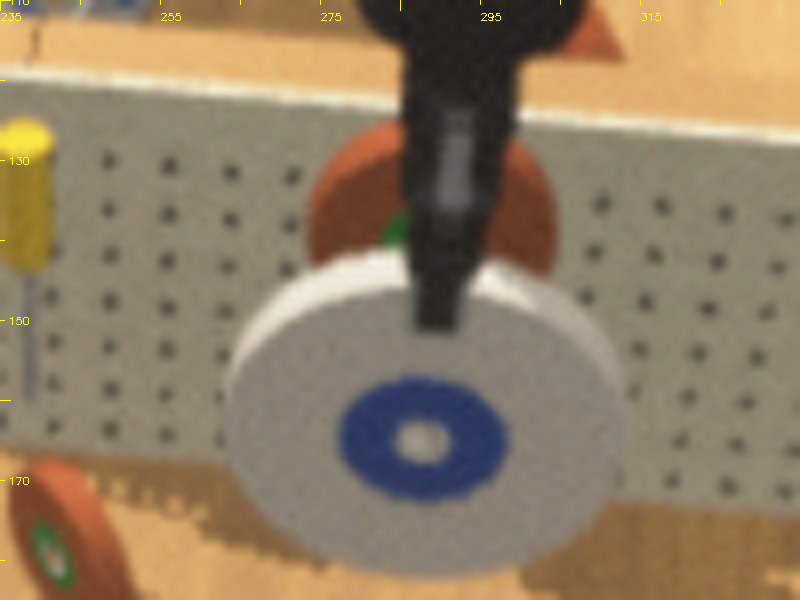

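View pics/t1.png

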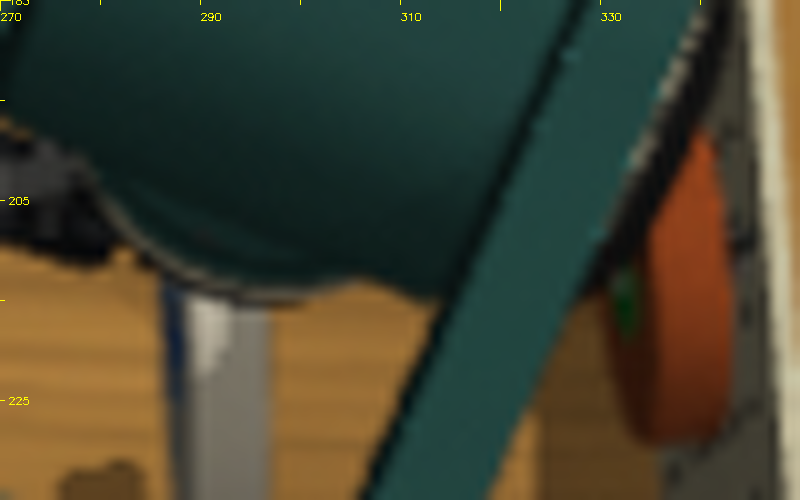

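Side view: white front bore at raw (287.9,165.1), rim 225–628 in the crop; the hook tip is hidden and the arm blocks the top view. Comparing the bore with the tip.

Run:
```python
from h import *
np.set_printoptions(precision=1,suppress=True)
s=S();n=np.array([-.087,.996,0]);P=s['position']-[0,0,55.4]
print("side bore",atz("side",(287.9,165.1),P[2]),"expected",P+10*n, proj("side",[P+10*n]))
T=np.array([515.3,-219.6,169]);print("tip proj",proj("side",[T]),proj("top",[T]))
```

```text
9.9 [ 511.6 -175.   222.6] F [-0.3  0.1 -6.7] T [-0. -0.  0.] w 18.5 ff 58.8
side bore [ 508.6 -165.7  167.2] expected [ 510.7 -165.1  167.2] [[287.2 165.1]]
tip proj [[288.2 152.5]] [[308.1 212.8]]
```

```bash
cat >> h.py <<'E'
def line(y,dx=0,z=222.4): return [512.2+.0873*(-175-y)+dx,y,z]
E
python3 - <<'E'
from h import *
r.move_straight(line(-200),max_speed=50);S("pre")
print(r.move_straight(line(-240),max_speed=20,guard=2.5));S("in")
E
```

```text
pre 10.5 [ 514.3 -200.1  222.3] F [-0.2 -0.4 -6.6] T [0.01 0.   0.08] w 18.9 ff 58.8
False
in 12.7 [ 517.9 -239.9  222.4] F [-0.4 -0.5 -5.9] T [-0.05  0.04  0.05] w 19.1 ff 58.8
```

Run:
```python
from h import *
def probe(tag):
    p=np.array(telemetry.sense()['position']);o=[]
    for s in(1,-1):
        h=r.move_straight(p+[s*6,0,0],max_speed=8,guard=2);o.append(telemetry.sense()['position'][0] if h else None)
        r.move_straight(p,max_speed=15)
    print(tag,p,o)
probe("lat")
g=r.move_straight(line(-262),max_speed=20,guard=2.5);print(g);S("adv")
```

```text
lat [ 517.86604886 -239.94264009  222.40283324] [np.float64(521.9085408788451), np.float64(513.9846692636579)]
False
adv 15.9 [ 519.8 -261.9  222.4] F [ 0.4 -0.6 -6.1] T [-0.05 -0.05  0.05] w 18.6 ff 58.9
```

Run:
```python
from h import *
def probe(tag):
    p=np.array(telemetry.sense()['position']);o=[]
    for s in(1,-1):
        h=r.move_straight(p+[s*6,0,0],max_speed=8,guard=2);o.append(telemetry.sense()['position'][0] if h else None)
        r.move_straight(p,max_speed=15)
    print(tag,p,o)
probe("lat")
g=r.move_straight(line(-262,0,218.8),max_speed=10,guard=2);print(g);S("low")
g=r.move_straight(line(-285,0,218.8),max_speed=10,guard=2);print(g);S("adv")
```

```text
lat [ 519.80131131 -261.90295724  222.44119102] [np.float64(524.9838313655524), np.float64(517.1378790244877)]
False
low 18.4 [ 519.8 -262.   218.8] F [ 0.3 -0.2 -6.2] T [ 0.04 -0.09  0.01] w 18.8 ff 58.9
True
adv 19.8 [ 520.7 -275.5  217.7] F [-0.2 -0.5 -0. ] T [-0.14 -0.07  0.  ] w 18.7 ff 60.0
```

Run:
```python
from h import *
r.pause(.3);S("now")
p=np.array(telemetry.sense()['position'])
r.move_straight([521.9,-275.5,219.4],max_speed=10);r.pause(.2);S("up")
cv2.imwrite("pics/s2.png",crop("side",235,100,100,75,8))
```

```text
now 20.1 [ 520.7 -275.5  217.6] F [ 0.1 -1.4  2.6] T [-0.35 -0.1  -0.04] w 18.4 ff 60.2
up 20.7 [ 521.9 -275.4  219.2] F [-1.2 -0.7 -6.2] T [ 0.01  0.01 -0.02] w 18.7 ff 59.0
```

View pics/s2.png

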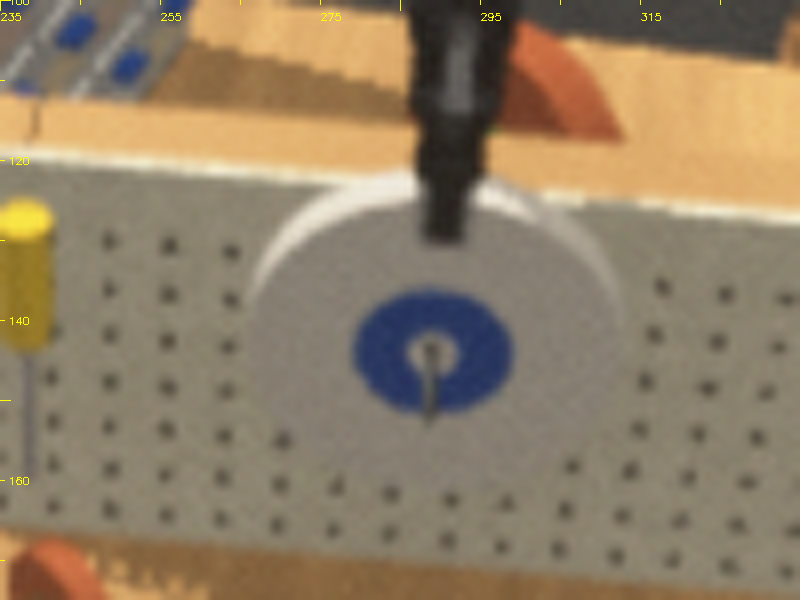

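White is on the hook, with the wire visible through its bore at crop (430,350–420). The earlier stop was the bore touching the wire from above, so the resting TCP height is about 217.8. I'm raising it slightly and pushing inward.

Run:
```python
from h import *
r.move_straight([522.8,-275.5,219.8],max_speed=10)
for i in range(3):
    p=telemetry.sense()['position']
    g=r.move_straight([523.8,-292,219.8],max_speed=8,guard=[2,2.5,2.5][i]);s=S(str(g));r.pause(.2);S()
    if p[1]-s['position'][1]<.7 and i: break
```

```text
True 21.4 [ 522.5 -275.6  218.7] F [ 0.5 -0.  -6.1] T [ 0.1  -0.01  0.01] w 18.6 ff 59.0
 21.6 [ 522.2 -275.4  217.7] F [ 0. -1. -7.] T [-0.01  0.02 -0.  ] w 18.8 ff 59.0
True 23.0 [ 523.  -286.6  218.2] F [ 1.  -0.6 -6.4] T [-0.04 -0.03  0.03] w 18.6 ff 59.2
 23.2 [ 522.8 -286.4  217.3] F [ 0.8 -1.3 -3.5] T [-0.17 -0.09 -0.03] w 18.6 ff 59.5
True 23.5 [ 522.8 -286.8  217.2] F [0.2 1.2 5.3] T [ 0.11 -0.06 -0.02] w 18.4 ff 60.8
 23.7 [ 522.8 -286.8  217.1] F [ 1.1 -0.1  6.7] T [ 0.02 -0.13  0.01] w 18.6 ff 60.9
```

Run:
```python
from h import *
x,y,z=523.2,-286.8,219.2
r.move_straight([x,y,z],max_speed=8);r.pause(.15);S("up")
for i in range(14):
    y-=.7;x+=.06
    r.move_straight([x,y,z],max_speed=8);r.pause(.08)
    f=np.mean([telemetry.sense()['wrist_force'] for _ in range(5)],0);s=S()
    if abs(s['wrist_force'][1])>5: break
```

```text
up 24.4 [ 523.1 -286.8  219. ] F [ 0.1  0.2 -6.7] T [ 0.05 -0.06 -0.01] w 18.3 ff 59.2
 24.7 [ 523.1 -287.   219.1] F [-0.9  4.5 -5.5] T [ 0.87  0.23 -0.02] w 18.6 ff 59.4
 25.1 [ 523.2 -287.1  219.1] F [-2.6 10.4 -4.8] T [ 1.86  0.39 -0.06] w 18.8 ff 59.6
```

Run:
```python
from h import *
x,y,z=523.3,-287.2,219.2
r.move_straight([x,y,z],max_speed=8);S("relax")
while z>216:
    z-=.3
    r.move_straight([x,y,z],max_speed=8);r.pause(.06)
    f=np.mean([telemetry.sense()['wrist_force'] for _ in range(3)],0)
    if f[2]>-2.5: break
S("rest")
```

```text
relax 25.4 [ 523.3 -287.   219.2] F [-1.2  4.5 -6.4] T [0.89 0.23 0.  ] w 18.7 ff 59.6
rest 26.3 [ 523.4 -286.9  218.7] F [-0.8  6.8 -0.7] T [1.08 0.25 0.06] w 18.3 ff 60.0
```

Run:
```python
from h import *
x,y,z=523.3,-286.3,219.0
r.move_straight([x,y,z],max_speed=8);r.pause(.1);S("back")
while z>216:
    z-=.3
    r.move_straight([x,y,z],max_speed=8);r.pause(.06)
    f=np.mean([telemetry.sense()['wrist_force'] for _ in range(3)],0)
    if f[2]>-2.5: break
S("rest")
for i in range(6):
    y-=.25
    r.move_straight([x,y,z],max_speed=8);r.pause(.08)
    f=S()['wrist_force']
    if f[1]>3.5: break
```

```text
back 26.7 [ 523.3 -286.5  218.9] F [ 0.1 -0.4 -7.4] T [-0.01 -0.03 -0.01] w 18.7 ff 59.5
rest 29.1 [ 523.4 -286.3  217. ] F [ 0.1  0.5 -0.2] T [ 0.13  0.03 -0.01] w 18.5 ff 60.4
 29.5 [ 523.4 -286.5  217. ] F [-0.9  1.9  2.6] T [0.53 0.06 0.01] w 18.8 ff 60.8
 29.8 [ 523.4 -286.6  216.9] F [-0.1  4.3  5.1] T [1.07 0.02 0.  ] w 18.7 ff 61.1
```

Run:
```python
from h import *
x,y=523.35,-286.7
r.move_straight([x,y,217.2],max_speed=8);S("ease")
effector.set_gripper(30,20);S("open");r.pause(.2)
r.move_straight([x,y,262],max_speed=60,guard=4);S("up")
r.move_straight([x,-120,300],max_speed=150)
r.move_to([330,-450,330],q(.087));S("away")
s=read_camera("side");t=read_camera("top")
c=np.zeros((600,800,3),np.uint8);c[:300,:640]=crop("side",240,108,128,60,5,s);c[300:600,:640]=crop("top",290,175,80,60,8,t)[90:390]
cv2.imwrite("pics/f1.png",c)
```

```text
ease 30.1 [ 523.4 -286.7  216.9] F [ 1.1  2.9 -0.1] T [ 0.68 -0.26  0.03] w 18.8 ff 60.4
open 30.3 [ 523.3 -286.9  217.1] F [ 0.4 -0.3 -0.5] T [ 0.03 -0.03 -0.05] w 29.9 ff 0.0
up 31.4 [ 523.3 -286.6  261.6] F [-0.1  0.3 -1. ] T [ 0.   -0.01 -0.02] w 29.8 ff 0.0
away 34.1 [ 330.6 -449.5  329.9] F [0.2 0.6 0.3] T [0.01 0.03 0.04] w 29.9 ff 0.0
```

View pics/f1.png

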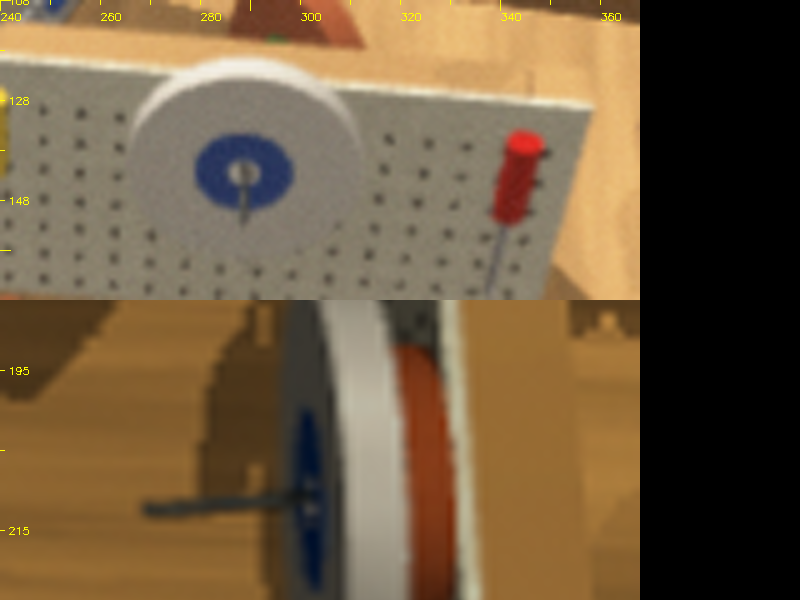

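White hangs on the hook against the small wheel, bore at side raw (289,142.4). In the top view the small wheel's right edge is at raw ≈346.9, close to the board. Checking for residual gap by projection.

Run:
```python
from h import *
n=np.array([-.087,.996,0]);e=np.array([.996,.087,0]);O=np.array([525.5,-316.2,0])
for yb in(0,2,4):
    for R,o,c in((50,0,'small back'),(50,20,'small front'),(75,20,'white back'),(75,40,'white front')):
        a=np.radians(np.arange(20,161,1))
        P=O+n*(o+yb)+np.outer(R*np.cos(a),e)+np.c_[0*a,0*a,161.5+R*np.sin(a)]
        u=proj("top",P);print(yb,c,[round(float(np.interp(v,u[::-1,1] if u[0,1]>u[-1,1] else u[:,1],u[::-1,0] if u[0,1]>u[-1,1] else u[:,0])),1) for v in(202,210,218)])
print([proj("top",[[O[0]+k,O[1]+.087*k,203]])[0].round(1).tolist() for k in(-30,0,30,60)])
t=read_camera("top");cv2.imwrite("pics/f2.png",crop("top",320,180,40,60,10,t)[:600])
```

```text
0 small back [346.8, 347.5, 347.7]
0 small front [339.0, 339.8, 339.9]
0 white back [340.8, 341.4, 341.7]
0 white front [332.9, 333.5, 333.7]
2 small back [346.0, 346.8, 346.9]
2 small front [338.2, 339.0, 339.2]
2 white back [340.0, 340.6, 340.9]
2 white front [332.1, 332.7, 332.9]
4 small back [345.2, 346.0, 346.1]
4 small front [337.4, 338.2, 338.4]
4 white back [339.2, 339.8, 340.1]
4 white front [331.3, 331.9, 332.2]
[[347.7, 219.9], [346.8, 208.3], [345.9, 196.9], [345.0, 185.6]]
```

View pics/f2.png

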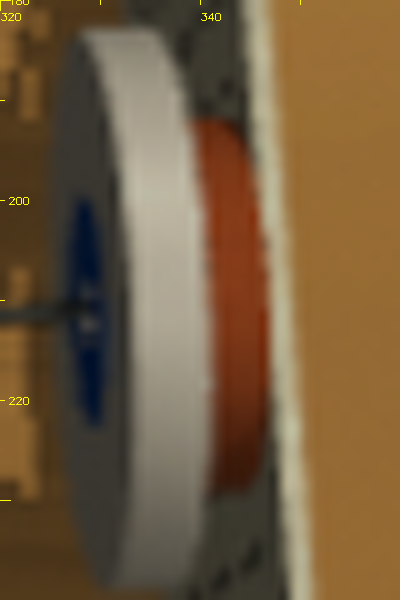

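The projection suggests maybe a 1–2 mm residual gap at the board. I'll give a gentle, central push on the white face with closed fingertips just above the wire.

Run:
```python
from h import *
effector.set_gripper(0,20)
r.move_to([516.5,-225,300],q(.087))
r.move_straight([516.5,-225,183],max_speed=120,guard=5)
print(r.move_straight([518.9,-252,183],max_speed=30,guard=2));r.pause(.1);b=S("pre")['wrist_force'][1]
y=-252.
while y>-275:
    y-=.6
    r.move_straight([518.9+.0873*(-252-y),y,183],max_speed=12)
    s=telemetry.sense();f=s['wrist_force']-[0,b,0]
    if abs(f[1])>1.2: print(round(s['time_s'],1),np.round(s['position'],1),np.round(f,1))
    if abs(f[1])>7 or s['time_s']>52: break
S()
```

```text
True
pre 37.7 [ 517.9 -241.8  182.6] F [0.5 1.  2.3] T [ 0.02 -0.07  0.04] w 0.2 ff 0.0
38.7 [ 519.5 -251.9  184.3] [-0.5 10.3 12.2]
 38.7 [ 519.5 -251.9  184.3] F [-0.5 11.3 12.2] T [0.97 0.03 0.06] w -0.0 ff 0.0
```

Run:
```python
from h import *
r.move_straight([518,-240,184.3],max_speed=30);S("r")
r.move_straight([516,-215,190],max_speed=60);S("r2")
s=read_camera("side");t=read_camera("top")
c=np.zeros((600,800,3),np.uint8);c[:420,:400]=crop("side",250,95,80,84,5,s);c[:600,400:800]=crop("top",290,175,80,100,5,t)[:500].copy().repeat(1,0)[:500] if 0 else 0
c[:420,400:800]=crop("top",290,160,80,84,5,t)
cv2.imwrite("pics/f3.png",c)
```

```text
r 39.3 [ 518.  -239.9  184.1] F [-0.7  0.5  0.9] T [ 0.08 -0.04 -0.02] w 0.2 ff 0.0
r2 39.9 [ 516.1 -214.8  190.1] F [ 0.6  0.1 -0.1] T [-0.03  0.03 -0.03] w -0.1 ff 0.0
```

View pics/f3.png

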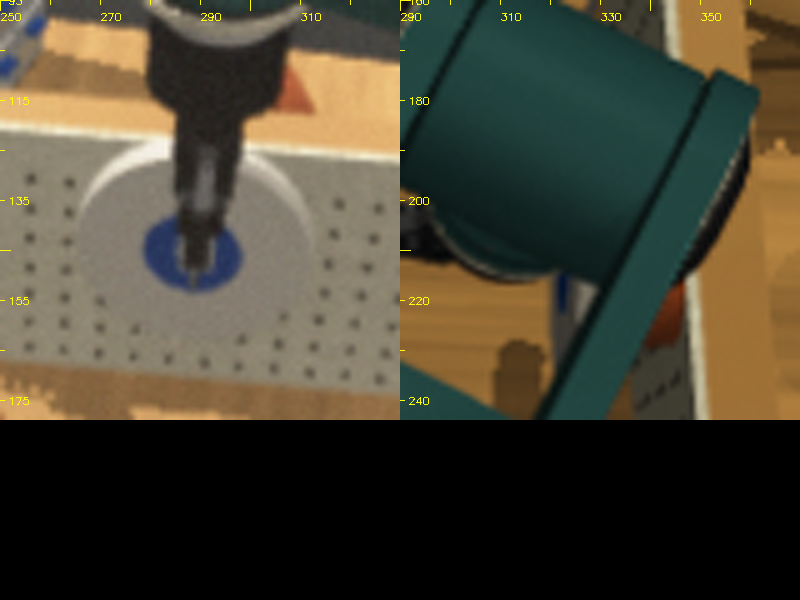

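White is still hung. The contact was the gripper's knuckles meeting the wheel's rim, so I'll turn the tool a quarter turn so only the narrow fingers lead, and step gently.

Run:
```python
from h import *
r.move_straight([516,-205,230],max_speed=120)
for a in(.087-np.pi/2,.087+np.pi/2):
    try: r.move_straight([516,-205,230],q(a),max_speed=150);break
    except r.PlanningError as e: print("no",a)
r.move_straight([514.5,-205,188],max_speed=100);r.move_straight([518,-245,186],max_speed=60);r.pause(.15);b=S("pre")['wrist_force']
y=-245.;hit=0
while y>-275:
    y-=.8 if not hit else .4
    r.move_straight([518+.0873*(-245-y),y,186],max_speed=15)
    s=telemetry.sense();f=s['wrist_force']-b
    if np.linalg.norm(f)>1.5: hit=1;print(round(s['time_s'],1),np.round(s['position'],1),np.round(f,1))
    if f[1]>7 or abs(f[2])>4 or s['time_s']>54: break
S()
```

```text
pre 43.7 [ 518.  -244.7  186.1] F [-0.   0.   0.3] T [0.01 0.01 0.02] w -0.1 ff 0.0
45.7 [ 518.6 -251.3  186. ] [-0.9  2.7  1.2]
46.0 [ 518.7 -251.7  186.2] [-0.9  5.1  3.5]
46.2 [ 518.7 -252.   186.3] [-1.   5.2  4.1]
 46.2 [ 518.7 -252.   186.3] F [-1.   5.3  4.4] T [ 0.95  0.2  -0.03] w -0.2 ff 3.1
```

Comparing f3 with f2, the white wheel slid about 14 mm outward (blue disc at top 322 against 329). Pushing above centre only tips it, so I'll straddle the wire with the fingers open and push at wire height.

Run:
```python
from h import *
X=lambda y:519.6+.12*(-252-y)
r.move_straight([X(-245),-245,186],max_speed=40)
effector.set_gripper(42,20)
r.move_straight([X(-245),-245,170],max_speed=50,guard=4);r.pause(.1);b=S("pre")['wrist_force']
y=-247.
while y>-275:
    y-=.9
    r.move_straight([X(y),y,170],max_speed=20)
    s=telemetry.sense();f=s['wrist_force']-b
    if np.linalg.norm(f)>1.5: print(round(s['time_s'],1),np.round(s['position'],1),np.round(f,1))
    if f[1]>8 or abs(f[2])>5 or s['time_s']>56: break
S()
```

```text
pre 47.6 [ 518.8 -245.   170.2] F [0.6 0.4 0.9] T [ 0.02 -0.    0.06] w 42.2 ff 0.0
48.1 [ 519.3 -248.9  170.2] [-1.5  1.6  2.2]
48.4 [ 519.4 -249.7  170.2] [-0.2  2.   3.8]
48.6 [ 519.5 -250.4  170.1] [-0.7  4.4  3.9]
48.9 [ 519.6 -251.1  170.1] [-1.3  3.9  4.7]
49.1 [ 519.7 -251.9  170.1] [-0.5  5.9  4.6]
49.4 [ 519.8 -252.8  170.1] [-0.1  6.4  4.4]
49.6 [ 519.9 -253.7  170.1] [-0.5  6.   4.6]
49.9 [ 520.  -254.6  170.1] [-1.2  5.6  4.4]
50.1 [ 520.1 -255.5  170.1] [-1.5  5.9  5.5]
 50.1 [ 520.1 -255.5  170.1] F [-0.9  6.3  6.4] T [ 0.96  0.02 -0.03] w 42.1 ff 2.8
```

Run:
```python
from h import *
X=lambda y:519.6+.11*(-252-y)
y=-255.5
while y>-275:
    y-=1.2 if y>-263 else .5
    r.move_straight([X(y),y,170],max_speed=20)
    s=telemetry.sense();f=s['wrist_force'];print(round(s['time_s'],1),np.round(s['position'],1),np.round(f,1))
    if f[1]>10 or abs(f[2])>10 or s['time_s']>58: break
t=read_camera("top");cv2.imwrite("pics/x.png",t[:,:,::-1])
```

```text
50.4 [ 520.2 -256.1  170.1] [-1.   6.6  6.2]
50.6 [ 520.3 -257.4  170.1] [-0.   5.5  3.7]
50.9 [ 520.4 -258.6  170.1] [0.  5.7 4.7]
51.1 [ 520.5 -259.9  170.1] [-0.4  5.7  6.2]
51.4 [ 520.7 -261.1  170.1] [-1.3  6.5  4.8]
51.6 [ 520.8 -262.3  170.1] [-1.3  6.3  4.7]
51.9 [ 520.9 -263.5  170.1] [-0.4  5.8  4.8]
52.1 [ 520.9 -263.6  170.1] [-1.8  9.1  6.7]
52.4 [ 520.9 -263.7  170. ] [-2.  12.6  6.5]
```

Run:
```python
from h import *
r.move_straight([520.8,-262,170],max_speed=10);S("ease")
r.move_straight([518,-240,170.5],max_speed=60)
r.move_straight([516,-200,240],max_speed=150)
r.move_to([330,-420,330],telemetry.sense()['tcp_rot']);S("away")
def blue(im,x0,x1,y0,y1):
    h=cv2.cvtColor(im[y0:y1,x0:x1],cv2.COLOR_RGB2HSV);m=(h[...,0]>105)&(h[...,0]<130)&(h[...,1]>110);v,u=np.nonzero(m);return (u.mean()+x0,v.mean()+y0,len(u)) if len(u) else None
s=read_camera("side");t=read_camera("top")
print("blue side",blue(s,260,320,120,175),"top",blue(t,305,345,185,235))
for v in(206,210,214):print(v,[tuple(int(c) for c in t[v,u]) for u in range(338,352)])
cv2.imwrite("pics/f4.png",crop("top",320,180,40,60,10,t))
def b2(f,x0,y0,k):
    im=cv2.imread(f)[:,:,::-1].copy();h=cv2.cvtColor(im,cv2.COLOR_RGB2HSV);m=(h[...,0]>105)&(h[...,0]<130)&(h[...,1]>110);v,u=np.nonzero(m);return u.mean()/k+x0,v.mean()/k+y0
print("f2 blue",b2("pics/f2.png",320,180,10))
o=cv2.imread("pics/f2.png")[:,:,::-1]
for v in(206,210,214):print(v,[tuple(int(c) for c in o[(v-180)*10+5,(u-320)*10+5]) for u in range(338,352)])
```

```text
ease 52.9 [ 520.8 -262.1  169.9] F [0.6 0.9 1. ] T [ 0.09 -0.01  0.  ] w 42.1 ff 0.0
away 55.2 [ 330.5 -419.5  329.3] F [ 0.9  0.3 -0.8] T [ 0.03  0.04 -0.05] w 42.0 ff 0.0
blue side (np.float64(288.2317880794702), np.float64(141.88741721854305), 151) top (np.float64(327.30555555555554), np.float64(210.41666666666666), 36)
206 [(182, 175, 156), (156, 125, 103), (136, 69, 37), (135, 61, 24), (134, 60, 24), (135, 60, 25), (136, 61, 25), (134, 60, 25), (150, 98, 65), (179, 163, 131), (177, 158, 119), (158, 120, 69), (153, 109, 52), (153, 109, 52)]
210 [(177, 169, 151), (158, 133, 111), (135, 77, 49), (128, 56, 24), (128, 57, 23), (129, 57, 25), (131, 58, 24), (130, 58, 24), (139, 75, 41), (175, 158, 126), (186, 178, 146), (161, 130, 85), (151, 108, 52), (151, 108, 52)]
214 [(168, 161, 142), (150, 135, 114), (126, 80, 56), (120, 54, 23), (120, 54, 23), (120, 54, 22), (121, 55, 23), (121, 54, 22), (121, 53, 22), (170, 154, 123), (185, 177, 145), (166, 139, 96), (153, 111, 58), (150, 107, 52)]
f2 blue (np.float64(328.80763396134085), np.float64(210.89569366283337))
206 [(178, 170, 152), (178, 169, 151), (142, 116, 96), (129, 66, 35), (134, 59, 25), (134, 59, 25), (134, 59, 24), (133, 60, 26), (149, 101, 67), (178, 164, 132), (174, 156, 115), (155, 117, 66), (151, 107, 49), (151, 107, 51)]
210 [(175, 167, 149), (173, 167, 147), (158, 131, 109), (133, 76, 48), (126, 55, 21), (128, 57, 24), (129, 58, 24), (129, 58, 24), (138, 78, 44), (176, 161, 129), (184, 176, 144), (159, 128, 82), (150, 106, 51), (149, 107, 52)]
214 [(168, 161, 142), (166, 159, 141), (158, 139, 118), (130, 83, 57), (118, 52, 21), (120, 53, 22), (120, 54, 22), (120, 53, 22), (122, 57, 25), (171, 157, 126), (183, 174, 142), (164, 136, 92), (151, 109, 56), (149, 105, 52)]
```

The small wheel is tight to the board, but the white one sits about 2.5 mm off it (back edge at 339.4 against 340.4). I'll do a quick re-grip at the earlier release pose to square it up and slide it home.

Run:
```python
from h import *
def blue(im,x0=260,x1=320,y0=120,y1=175):
    h=cv2.cvtColor(im[y0:y1,x0:x1],cv2.COLOR_RGB2HSV);m=(h[...,0]>105)&(h[...,0]<130)&(h[...,1]>110);v,u=np.nonzero(m);return np.round((u.mean()+x0,v.mean()+y0,len(u)),2)
effector.set_gripper(36,20)
r.move_to([523.3,-286.0,268],q(.087));S("above")
print(r.move_straight([523.3,-286.0,217.6],max_speed=70,guard=4));S("down")
effector.set_gripper(0,20);S("grip")
y=-286.0
for i in range(6):
    y-=.4;r.move_straight([523.3,y,217.6],max_speed=15);f=S()
    if f['wrist_force'][1]>5 or f['time_s']>61.5: break
effector.set_gripper(32);S("open")
r.move_straight([523.3,-286.8,262],max_speed=90,guard=4);S("up")
print(blue(read_camera("side")))
```

```text
above 56.7 [ 523.1 -286.4  268.3] F [-0.4  0.2 -0.2] T [-0.05  0.05 -0.01] w 36.0 ff 0.0
False
down 57.5 [ 523.4 -286.1  218.1] F [-0.  -0.4 -0.3] T [ 0.03 -0.05 -0.07] w 36.0 ff 0.0
grip 57.8 [ 523.5 -285.8  218.2] F [-0.2  2.6  4.2] T [ 0.59  0.13 -0.07] w 19.9 ff 21.3
 58.0 [ 523.5 -286.1  218.2] F [-0.5  4.   5.9] T [1.06 0.21 0.01] w 19.4 ff 22.8
 58.3 [ 523.5 -286.4  218.2] F [-1.   7.   6.1] T [ 1.37  0.19 -0.01] w 19.9 ff 23.8
open 58.6 [ 523.2 -287.   217.4] F [ 0.6 -1.   0.3] T [-0.02  0.02 -0.04] w 31.9 ff 0.0
up 59.2 [ 523.3 -286.8  261.9] F [-0.   0.9  0.1] T [ 0.02  0.03 -0.05] w 31.7 ff 0.0
[288.33 141.67 150.  ]
```

Run:
```python
import cv2,numpy as np
c=cv2.imread("pics/f1.png")[:300,:640]
im=c[2::5,2::5,::-1].copy()
h=cv2.cvtColor(im,cv2.COLOR_RGB2HSV)[12:67,20:80];m=(h[...,0]>105)&(h[...,0]<130)&(h[...,1]>110);v,u=np.nonzero(m);print(u.mean()+260,v.mean()+120,len(u))
```

```text
288.3150684931507 141.4931506849315 146
```

Run:
```python
from h import *
def blue(im,x0=260,x1=320,y0=120,y1=175):
    h=cv2.cvtColor(im[y0:y1,x0:x1],cv2.COLOR_RGB2HSV);m=(h[...,0]>105)&(h[...,0]<130)&(h[...,1]>110);v,u=np.nonzero(m);return np.round((u.mean()+x0,v.mean()+y0,len(u)),2)
r.move_straight([523.3,-286.4,217.4],max_speed=80,guard=4)
effector.set_gripper(0,20);S("grip")
r.move_straight([523.3,-286.4,218.3],max_speed=15);S("ease")
y=-286.4
for i in range(4):
    y-=.4;r.move_straight([523.3,y,218.3],max_speed=15);f=S()
    if f['wrist_force'][1]>4.5 or f['time_s']>62: break
r.move_straight([523.3,y,217.4],max_speed=15);S("low")
effector.set_gripper(32);S("open")
r.move_straight([523.3,-286.8,262],max_speed=90,guard=4);S("up")
print(blue(read_camera("side")))
```

```text
grip 60.2 [ 523.5 -286.3  218.1] F [-0.9  4.   4.2] T [0.63 0.11 0.05] w 19.8 ff 20.4
ease 60.5 [ 523.3 -286.4  218.2] F [ 0.9  1.3 -1. ] T [ 0.19 -0.05  0.04] w 19.8 ff 20.4
 60.7 [ 523.3 -286.7  218.2] F [ 0.   3.3 -1.4] T [ 0.51 -0.    0.01] w 19.8 ff 21.4
 61.0 [ 523.3 -287.1  218.2] F [-0.4  3.3 -0.7] T [ 0.79 -0.06  0.03] w 19.6 ff 22.0
 61.2 [ 523.3 -287.5  218.2] F [-0.2  4.9 -2.1] T [ 0.9   0.01 -0.02] w 19.6 ff 21.4
low 61.5 [ 523.4 -287.5  218.1] F [-1.1  6.8  3.9] T [1.16 0.19 0.04] w 19.8 ff 22.3
open 61.8 [ 523.3 -287.9  217.5] F [-0.3  0.2 -0.3] T [-0.04 -0.02  0.05] w 32.0 ff 0.0
up 62.4 [ 523.3 -286.8  261.9] F [-0.1  0.6  0. ] T [ 0.01 -0.03  0.  ] w 31.9 ff 0.0
[288.39 141.5  149.  ]
```

The blue disc is back at row 141.5, matching the seated view, and the gripper is clear.

```bash
python3 -c "
from cell import ticket
print(ticket.sign_off())"
```

```text
the job is handed in; nothing more can be done
None
```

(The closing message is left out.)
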